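# Drive the taper key home in the pump coupling

### The job

The coupling hub is loose on its upright shaft. Take the headed taper key that fits the hub's open keyway out of its wooden holder, start it tip down in the gap between hub and shaft, then tap or press it down from above until it is tight, with its head fully home on the hub's face, and let go. Leave the over-wide key and the round-headed pin standing in their holders.

Things in the scene. Friction and masses are not known exactly. Their poses are not given: they have to be found in the camera images.
- key: The key that fits: steel T shape, upright in a wooden holder (70 x 56 x 36 mm). Head 44 (y) x 24 (x) x 24 mm high; stem below it 18 wide (y), 55 long, both broad faces tapering from 17 to 6 mm thick (x) at the tip; same either way round. Origin: middle of the head's underside (head top z +24, tip z -55), 63 mm above the bench at first. 0.25 kg. Pocket 28 mm deep, 1 mm play.
- keyway (a point): Point on the grey hub's top face (hub 132 mm wide, shaft 56 mm) where the middle of the head's underside must end, 72 mm above the bench; x radially out, z up. Gap: 30 mm wide along y (head lies along y), 13 mm in x about x = -2 mm, lead-ins 5 mm. A key drops in to 20 mm short of home; then about 5 to 15 N on its head wedges the hub 4 mm outwards until the head stops on the face, and it stays.
- wide_key: Over-wide steel key, too wide for the keyway: head 64 (its y) x 24 x 24 mm high, stem 38 mm wide. Upright in an equal wooden holder; origin in the middle of the head's underside, 63 mm above the bench. Leave it.
- pin: Straight steel pin with a round head 34 mm across and 24 mm high, stem 14 mm across. Upright in an equal wooden holder; origin in the middle of the head's underside, 63 mm above the bench. Leave it.
There are look-alikes about, which are no part of the job. Leave any blue or red look-alike of the key alone. Leave any red look-alike of the part that bears keyway alone.

How it is judged:
By the outcome, as a careful person would: the job done as asked, in the order asked, and still so for the second after the job is handed in, with the robot touching nothing.
It also fails if it takes over 45 s, if anything falls off the work surface, if the arm or the gripper's body presses on something with over 40 N, if the wrist force passes 120 N, or if a joint passes its speed limit or range.

### The arm

A 6-joint arm with a two-finger parallel gripper is mounted at the origin on the work surface. World frame = base frame: x ahead of the robot, y to its left, z up, the work surface at z = 0. Lengths are in m, angles in rad, forces in N, time in s.
With the tool pointing down it reaches from about 0.3 to 0.775 m from the base axis. Payload 14.6 kg.
Tool frame: the origin (TCP) lies midway between the tips of the shut fingers; the grasp point (between the pads) lies 19 mm behind it; z points along the fingers, y is the direction in which the jaws open and shut (so a half turn about z gives the same grasp; the last joint's range is limited). The gripper opens to 94 mm and grips with 3 to 60 N. Pads are 16 mm wide; open, the fingers measure 119 mm over their backs; the gripper's body (75 mm by 177 mm) begins 78 mm behind the grasp point.
Start: joints at [1.241, 0.3, 1.521, -0, 1.321, -0.067], TCP at [0.143, 0.531, 0.205] pointing down, gripper open.
Joint ranges: [-3.03, 3.03], [-0.79, 2.21], [0.23, 2.52], [-1.04, 4.18], [0, 3.07], [-2.55, 2.55]. Speed limits (rad/s): [2.22, 2.22, 2.57, 3.14, 3.14, 3.14].

### API

Orientations are given as [roll, pitch, yaw] about the fixed x, y, z axes, in that order (R = Rz(yaw) Ry(pitch) Rx(roll)).
In Python, from station import readout, imaging, job gives the robot as it stands.
- The arm moves only by the tool arm_command, never from a script. Its argument "increments" is a list of rows, each an object with "gripper": the opening, from 0 (shut) to 1 (fully open); "slide": the shift along the world's x, y, z in m, a list of three; "yaw": the turn about the world's z in rad. A call has 1 to 8 rows; each row is the pose to reach, as a shift and turn from the pose commanded when the call began; what a row does not reach only later rows make up. A row lasts 1/8 s, in which the tool goes at most 62.5 mm and 10.7 degrees, less where a joint would pass 70% of its speed; a pose out of reach is approached as far as the arm can. A call with a gripper value outside its range is refused whole. The fingers move at their own pace and stop on an object; "grip_force" is the grip in N (left out, the last holds). Time passes only in rows, so rows that repeat a pose let the fingers close. It gives the time, the measured TCP pose, the force and the opening at its end, in the units of the state.
- readout.get_obs(): the state, without advancing time (a new reading comes with each control period).
- imaging.camera(name): name is "scene" or "top"; returns a dict with "color" (400x640x3 uint8, red, green, blue), "mtx" (3x3 intrinsics, pixels), "rvec" (rotation vector, rad) and "tvec" (3), from world to camera coordinates, as OpenCV has them. Camera axes: x right, y down, z forward; pixel columns grow to the right and rows downward; lengths in m; the calibration is good to about 2 mm. A picture is of the moment at which its call begins. There is no depth.
- job.hand_in(): hands the job in, once; it reports no verdict.
The state is a dict: "time_s": time; "qpos": joint angles; "joint_vel": joint speeds; "tau": joint torques, N m; "ee_pos": TCP position; "eef_rot": TCP orientation; "force": force on the tool from outside, world axes, zero at the start; "moment": the same for the moment, N m; "grip_width": finger opening in m.
Only numpy, scipy, OpenCV 4.12 (cv2) and the standard library are available. Lean on these libraries where they do the work, as an engineer would, in place of code of your own. Each camera call takes 0.05 s, during which the arm holds its last target. There are 200 camera calls.

## Working session

There is one attempt and no reset: what is moved stays moved. The work goes in short steps, Python scripts to look and compute and a tool call to move; the robot and the scene stay as the last step left them, time stands still between calls to the robot, and variables do not carry over. Pictures are saved under pics/ and viewed, about 8 in all and at most 12, crops included, and the job is handed in when it is done.

Besides the shell and the picture viewer there is one more tool, called after "Call:" as a command line: name --argument value ..., lists and objects as JSON in quotes. arm_command: Moves the arm, as the interface text tells. Its arguments: {"type":"object","properties":{"increments":{"type":"array","items":{"type":"object","properties":{"gripper":{"type":"number"},"slide":{"type":"array","items":{"type":"number"}},"yaw":{"type":"number"}}}},"grip_force":{"type":"number"}},"required":["increments"]}

```bash
mkdir -p pics; cat > h.py <<'E'
import numpy as np, cv2
from station import readout, imaging, job
def cam(n):
    c=imaging.camera(n); R=cv2.Rodrigues(np.array(c['rvec'],float))[0]
    return c['color'],np.array(c['mtx']),R,np.array(c['tvec']).ravel(),np.array(c['rvec'],float)
def ray(c,uv,z):
    _,K,R,t,_r=c; d=R.T@np.linalg.inv(K)@np.array([uv[0],uv[1],1.]); o=-R.T@t
    return o+d*(z-o[2])/d[2]
def proj(c,P):
    _,K,R,t,r=c; return cv2.projectPoints(np.array(P,float).reshape(-1,3),r,t,K,None)[0].reshape(-1,2)
def save(c,n): cv2.imwrite('pics/'+n,c[0][:,:,::-1])
E
python3 - <<'E'
from h import *
for n in('top','scene'):
    c=cam(n); save(c,n+'1.png'); print(n,-c[2].T@c[3],c[1][0,0])
print(readout.get_obs())
E
```

```text
top [ 0.43019022 -0.00470079  1.25842371] 508.5116573153733
scene [ 1.26885558 -0.10754776  0.79590171] 470.6260913028707
{'time_s': 0.1, 'qpos': array([ 1.24141718e+00,  3.00397551e-01,  1.52146326e+00,  7.26873876e-06,
        1.32070291e+00, -6.65825633e-02]), 'joint_vel': array([ 0.00062206, -0.00100736, -0.00218242, -0.00014144,  0.00022714,
        0.00237555]), 'tau': array([ 3.76363823e-03, -5.32637179e+01, -3.53291559e+01,  7.10628228e-02,
        2.34658172e-02, -5.48757200e-06]), 'ee_pos': array([0.14280282, 0.53091713, 0.20497652]), 'eef_rot': array([-3.14062421e+00, -7.16335394e-05,  2.87879424e+00]), 'force': array([-0.08591734, -0.60807952, -0.6364428 ]), 'moment': array([0.0058039 , 0.05003004, 0.01172034]), 'grip_width': 0.09442958671869729}
```

View pics/top1.png

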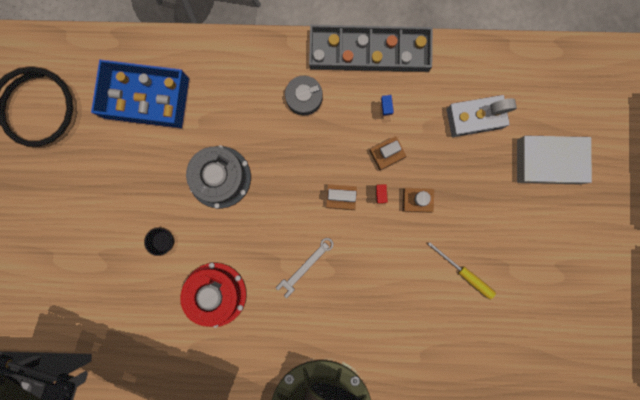

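View pics/scene1.png

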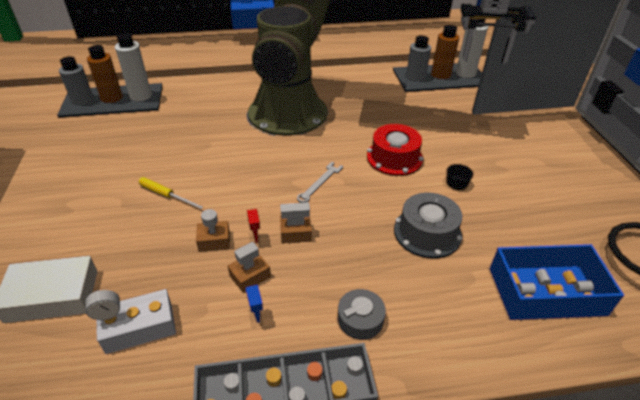

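The top view shows the grey hub at (216,176), the tilted T key at (390,149), the wide key at (342,195), and the pin at (422,198). Next I'll zoom in on the hub and the key and do the segmentation.

```bash
python3 - <<'E'
from h import *
c=cam('top'); s=cam('scene')
def crop(im,u,v,w,h,k): return cv2.resize(im[v:v+h,u:u+w],None,fx=k,fy=k,interpolation=cv2.INTER_CUBIC)
a=crop(c[0],178,136,80,80,5); b=crop(c[0],325,130,80,80,5); d=crop(s[0],390,185,80,80,5)[:200]; e=crop(s[0],225,200,100,100,4)[:200]
d=crop(s[0],388,190,80,60,5)[:200+100]; e=crop(s[0],220,235,80,60,5)
im=np.vstack([np.hstack([a,b])[:300],np.hstack([d,e])]); 
cv2.imwrite('pics/crop1.png',im[:,:,::-1])
hsv=cv2.cvtColor(c[0],cv2.COLOR_RGB2HSV)
g=((hsv[...,1]<60)&(hsv[...,2]>120)).astype(np.uint8)
for cc in cv2.findContours(g,cv2.RETR_EXTERNAL,cv2.CHAIN_APPROX_NONE)[0]:
    if cv2.contourArea(cc)<60: continue
    r=cv2.minAreaRect(cc); 
    if 130<r[0][1]<215 and 180<r[0][0]<450:
        P=[ray(c,q,.087) for q in cv2.boxPoints(r)]
        print(r,ray(c,r[0],.087).round(4),np.linalg.norm(P[0]-P[1]).round(4),np.linalg.norm(P[1]-P[2]).round(4), [p[:2].round(3).tolist() for p in P])
E
```

```text
((423.00006103515625, 198.00001525878906), (14.142135620117188, 12.727920532226562), 45.0) [ 0.5135 -0.2228  0.087 ] 0.0295 0.0324 [[0.514, -0.201], [0.535, -0.221], [0.513, -0.245], [0.492, -0.224]]
((341.74407958984375, 194.8264617919922), (27.227256774902344, 9.970544815063477), 4.39870548248291) [ 0.5165 -0.0354  0.087 ] 0.0231 0.0629 [[0.507, -0.003], [0.53, -0.005], [0.526, -0.067], [0.503, -0.066]]
((213.5, 173.5), (21.0, 21.0), 90.0) [0.5591 0.263  0.087 ] 0.0489 0.049 [[0.583, 0.288], [0.584, 0.239], [0.535, 0.238], [0.534, 0.286]]
((390.8000793457031, 148.59999084472656), (9.838699340820312, 17.88854217529297), 63.43495178222656) [ 0.6266 -0.1469  0.087 ] 0.0417 0.0229 [[0.627, -0.123], [0.647, -0.16], [0.626, -0.171], [0.607, -0.134]]
```

View pics/crop1.png

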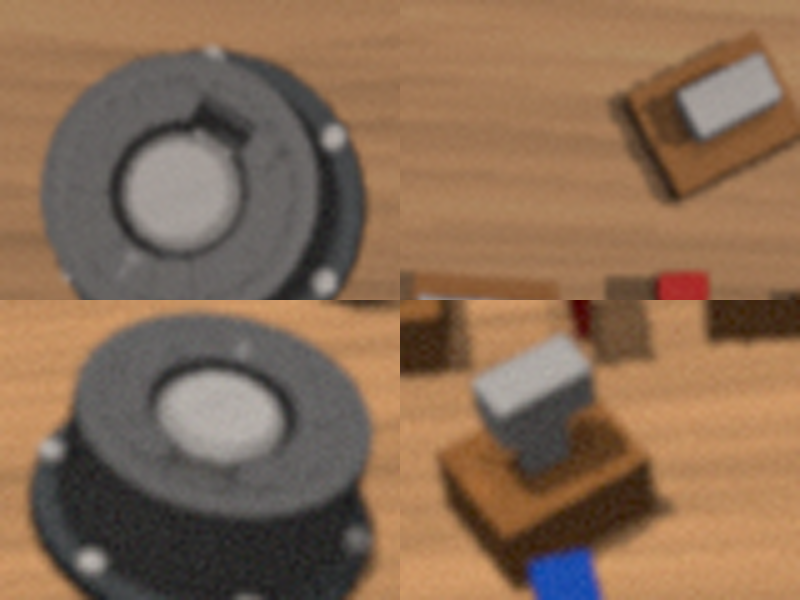

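```bash
python3 - <<'E'
from h import *
c=cam('top'); s=cam('scene')
def blob(C,u,v,w,th):
    g=cv2.cvtColor(C[0],cv2.COLOR_RGB2GRAY); m=np.zeros_like(g); m[v-w:v+w,u-w:u+w]=(g[v-w:v+w,u-w:u+w]>th)
    cs=max(cv2.findContours(m,0,1)[0],key=cv2.contourArea); return cv2.fitEllipse(cs)
a=blob(c,214,174,16,115); b=blob(s,432,213,18,120); print(a,b)
def tri(p,q):
    P=lambda C:C[1]@np.c_[C[2],C[3]]
    X=cv2.triangulatePoints(P(c),P(s),np.array(p,float),np.array(q,float)).ravel(); return X[:3]/X[3]
X=tri(a[0],b[0]); print('shaft top',X,proj(c,X),proj(s,X))
# rectified hub top face at z=.072, 0.5mm/px, axes u=-y, v=-x ; polar about hub centre from outer rim
hc=ray(c,(214,174),.072); n=240
vv,uu=np.mgrid[0:n,0:n]
P=np.c_[(hc[0]-(vv.ravel()-n/2)*.0007),(hc[1]-(uu.ravel()-n/2)*.0007),np.full(n*n,.072)]
q=proj(c,P).reshape(n,n,2).astype(np.float32)
im=cv2.remap(c[0],q[...,0],q[...,1],cv2.INTER_CUBIC)
im=cv2.convertScaleAbs(im,alpha=1.6)
cv2.imwrite('pics/rect.png',cv2.resize(im,None,fx=2.5,fy=2.5)[:,:,::-1]); print('hc',hc)
# refine key yaw from holder top
hsv=cv2.cvtColor(c[0],cv2.COLOR_RGB2HSV); g=cv2.cvtColor(c[0],cv2.COLOR_RGB2GRAY)
kk=blob(s,245,255,14,125); print('key scene',kk[0])
m=np.zeros_like(g); m[135:160,375:405]=g[135:160,375:405]>140
cs=max(cv2.findContours(m,0,1)[0],key=cv2.contourArea); M=cv2.moments(m,True)
k2=(M['m10']/M['m00'],M['m01']/M['m00']); print(k2,M['m00'],ray(c,k2,.087),np.degrees(.5*np.arctan2(2*M['mu11'],M['mu20']-M['mu02'])))
print(tri(k2,kk[0]))
E
```

```text
((213.95388793945312, 173.77581787109375), (20.594070434570312, 21.61960792541504), 53.97502899169922) ((431.46417236328125, 212.827880859375), (16.603744506835938, 23.272960662841797), 101.32173156738281)
shaft top [0.56089221 0.26687117 0.06565524] [[213.91087261 173.7627085 ]] [[431.40927361 212.83347258]]
hc [0.55964164 0.26519585 0.072     ]
key scene (242.30728149414062, 249.27474975585938)
(390.71165644171776, 148.06748466257667) 163.0 [ 0.62787247 -0.14668591  0.087     ] -17.918965587907408
[ 0.62796153 -0.15004333  0.08564351]
```

View pics/rect.png

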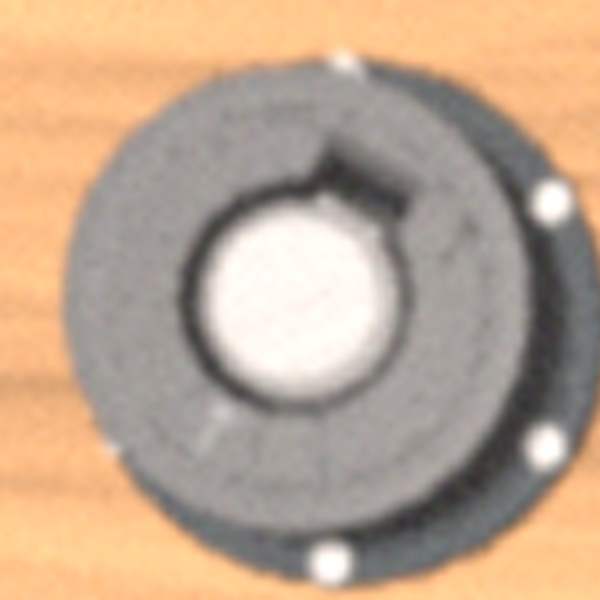

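```bash
python3 - <<'E'
from h import *
c=cam('top'); g=cv2.cvtColor(c[0],cv2.COLOR_RGB2GRAY).astype(np.float32)
C=np.array([.5607,.2662])
def samp(P):
    q=proj(c,np.c_[P,np.full(len(P),.072)]).astype(np.float32); return cv2.remap(g,q[:,0],q[:,1],cv2.INTER_LINEAR).ravel().astype(int)
# local frame: e=radial angle, l=lateral
for deg in (-28,-30,-32,-34):
    a=np.radians(deg); e=np.array([np.cos(a),np.sin(a)]); l=np.array([-e[1],e[0]])
    Y=np.arange(-24,25,3)/1000
    print(deg)
    for r in ((34,36,38,40,42,44,46) if deg in(-30,-34) else (38,)): print(r,samp(C+e*r/1000+Y[:,None]*l))
E
```

```text
-28
38 [101 101  89  62  48  46  47  44  47  43  42  44  60  90 100  99 100]
-30
34 [101 101  97  74  52  49  48  46  42  39  34  33  47  82  99 100 100]
36 [101 101  97  71  47  43  42  41  40  39  36  37  49  79  98  99 100]
38 [102 102  97  73  52  45  46  45  45  47  42  41  52  77  98 100 100]
40 [101 101  96  80  60  58  58  56  57  58  56  55  58  80 100  99  98]
42 [100  96  96  84  70  67  68  67  63  69  67  65  66  81  95  96  94]
44 [97 95 97 87 78 77 76 76 74 77 78 74 75 83 93 93 93]
46 [96 92 93 92 90 87 90 87 88 86 89 88 86 92 96 95 92]
-32
38 [102 102 101  86  56  45  45  46  44  47  45  43  48  65  92 101  99]
-34
34 [100 103 101  96  69  56  51  49  46  40  39  35  34  52  86 100  99]
36 [100 101 101  94  65  47  44  43  40  40  40  37  39  53  82  98 100]
38 [100 101 102  95  67  48  42  45  44  46  48  46  46  55  81 101  99]
40 [ 99 101 102  95  75  55  54  56  55  58  60  59  60  62  82  97  96]
42 [ 98 101  99  96  82  67  64  67  67  63  71  69  67  70  81  93  94]
44 [99 99 95 97 85 75 74 75 76 75 79 81 80 80 89 94 94]
46 [98 97 94 95 91 84 84 88 87 89 87 92 92 89 95 96 97]
```

Call:
arm_command --increments '[{"slide":[0.03,-0.042,0],"yaw":0.09,"gripper":1},{"slide":[0.06,-0.084,0],"yaw":0.18,"gripper":1},{"slide":[0.09,-0.126,0],"yaw":0.27,"gripper":1},{"slide":[0.12,-0.168,0],"yaw":0.36,"gripper":1},{"slide":[0.15,-0.21,0],"yaw":0.45,"gripper":1},{"slide":[0.18,-0.252,0],"yaw":0.54,"gripper":1},{"slide":[0.21,-0.294,0],"yaw":0.63,"gripper":1},{"slide":[0.24,-0.336,0],"yaw":0.72,"gripper":1}]' --grip_force 20

```text
time_s: 1.35
ee_pos: [0.3837, 0.1936, 0.2057]
eef_rot: [-3.142, 0.001, -2.681]
force: [0.7, 0.6, -0.1]
grip_width: 0.0938
```

Call:
arm_command --increments '[{"slide":[0.03,-0.042,0],"yaw":0.031,"gripper":1},{"slide":[0.06,-0.084,0],"yaw":0.031,"gripper":1},{"slide":[0.09,-0.126,0],"yaw":0.031,"gripper":1},{"slide":[0.12,-0.168,-0.01],"yaw":0.031,"gripper":1},{"slide":[0.15,-0.21,-0.02],"yaw":0.031,"gripper":1},{"slide":[0.18,-0.252,-0.03],"yaw":0.031,"gripper":1},{"slide":[0.21,-0.294,-0.045],"yaw":0.031,"gripper":1},{"slide":[0.244,-0.342,-0.065],"yaw":0.031,"gripper":1}]'

```text
time_s: 2.35
ee_pos: [0.6279, -0.1483, 0.1404]
eef_rot: [-3.141, 0.001, -2.653]
force: [0.5, 0.7, 0.6]
grip_width: 0.0939
```

Call:
arm_command --increments '[{"slide":[0,0,0],"gripper":1},{"slide":[0,0,0],"gripper":1},{"slide":[0,0,0],"gripper":1}]'

```text
invalid input
```

```bash
python3 - <<'E'
from h import *
o=readout.get_obs(); print({k:np.round(o[k],4) for k in('time_s','ee_pos','eef_rot','qpos','force')})
s=cam('scene'); c=cam('top')
f=lambda im:cv2.resize(im,None,fx=4,fy=4,interpolation=cv2.INTER_CUBIC)
cv2.imwrite('pics/pre.png',np.hstack([f(s[0][190:310,190:290]),f(c[0][90:210,340:440])])[:,:,::-1])
E
```

```text
{'time_s': np.float64(2.35), 'ee_pos': array([ 0.6279, -0.1483,  0.1404]), 'eef_rot': array([-3.1409e+00,  8.0000e-04, -2.6530e+00]), 'qpos': array([-2.8870e-01,  5.6530e-01,  1.2984e+00,  1.0000e-04,  1.2768e+00,
       -2.3481e+00]), 'force': array([0.5302, 0.7399, 0.6488])}
```

View pics/pre.png

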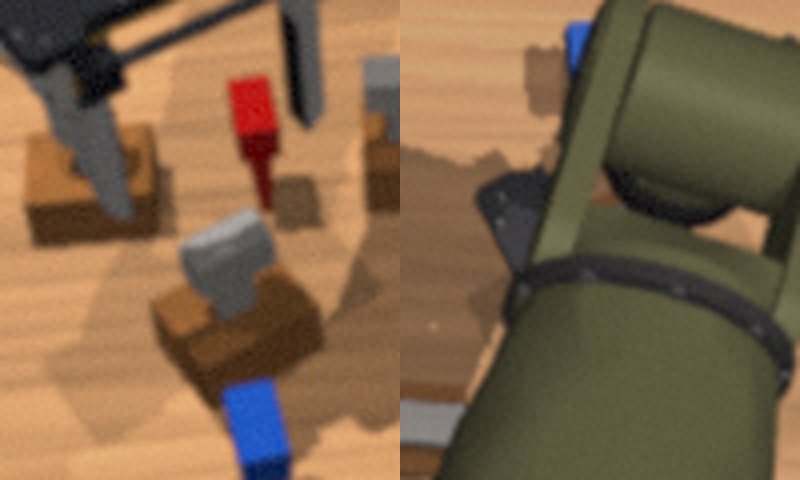

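The scene crop shows the jaws straddling the key head at about (228,240), parallel to its long axis. Descending.

Call:
arm_command --increments '[{"slide":[0,0,-0.02],"yaw":0,"gripper":1},{"slide":[0,0,-0.04],"yaw":0,"gripper":1},{"slide":[0,0,-0.06],"yaw":0,"gripper":1},{"slide":[0,0,-0.075],"yaw":0,"gripper":1},{"slide":[0,0,-0.082],"yaw":0,"gripper":1},{"slide":[0,0,-0.082],"yaw":0,"gripper":1}]' --grip_force 20

```text
time_s: 3.2
ee_pos: [0.6269, -0.1468, 0.0583]
eef_rot: [3.141, -0.0, -2.653]
force: [-1.0, 0.4, -0.6]
grip_width: 0.0937
```

```bash
python3 - <<'E'
from h import *
o=readout.get_obs(); print({k:np.round(o[k],4) for k in('time_s','ee_pos','eef_rot','force')})
s=cam('scene'); cv2.imwrite('pics/pre2.png',cv2.resize(s[0][190:310,190:310],None,fx=5,fy=5,interpolation=cv2.INTER_CUBIC)[:,:,::-1])
p=o['ee_pos']; y=o['eef_rot'][2]; d=np.array([np.sin(y),-np.cos(y),0])
print((proj(s,[p+[0,0,.029],p+[0,0,.029]+.022*d,p+[0,0,.029]-.022*d])-190)*5)
E
```

```text
{'time_s': np.float64(3.2), 'ee_pos': array([ 0.6269, -0.1468,  0.0583]), 'eef_rot': array([ 3.1414e+00, -2.0000e-04, -2.6533e+00]), 'force': array([-0.958 ,  0.3649, -0.642 ])}
[[278.37181736 290.96066787]
 [325.530085   266.87065374]
 [230.24196688 315.54699889]]
```

View pics/pre2.png

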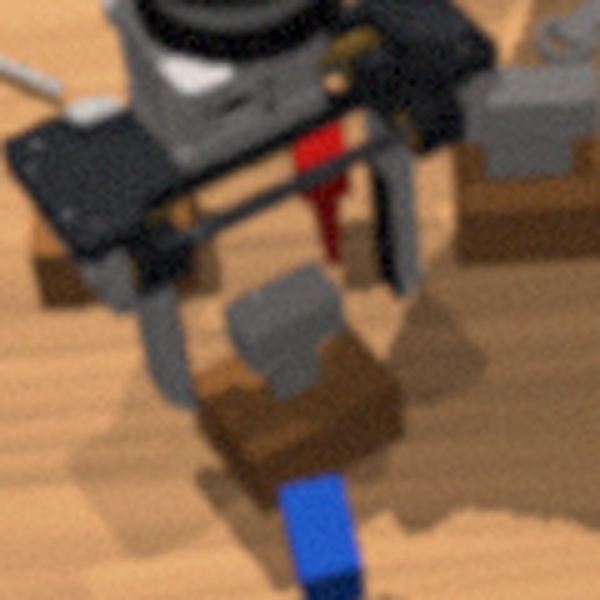

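```bash
python3 - <<'E'
from h import *
c=cam('top'); s=cam('scene'); p=readout.get_obs()['ee_pos']; y=-2.653; d=np.array([np.sin(y),-np.cos(y),0])
P=lambda C:C[1]@np.c_[C[2],C[3]]
X=cv2.triangulatePoints(P(c),P(s),np.array([390.75,148.3]),np.array([246.8,250.2])).ravel(); X=X[:3]/X[3];print(X,proj(c,X),proj(s,X))
print(ray(s,(246.8,250.2),.087))
print('tips',(proj(s,[p,p+d*.047,p-d*.047,p+d*.0595,p-d*.0595])-190)*5)
E
```

```text
[ 0.62813359 -0.14628132  0.08259593] [[390.30523447 148.26366171]] [[246.19745673 250.18388045]]
[ 0.63230448 -0.14485491  0.087     ]
tips [[284.52032315 337.52119946]
 [382.05595397 286.62804263]
 [182.7266135  390.636181  ]
 [407.31323803 273.44903401]
 [154.90132755 405.15514838]]
```

The fingertips and the key head show the same ~2 px offset in the scene view, so it is calibration error and the grasp is centred. Gripping and lifting.

Call:
arm_command --increments '[{"slide":[0,0,0],"yaw":0,"gripper":0.3},{"slide":[0,0,0],"yaw":0,"gripper":0.3},{"slide":[0,0,0],"yaw":0,"gripper":0.3},{"slide":[0,0,0],"yaw":0,"gripper":0.3},{"slide":[0,0,0],"yaw":0,"gripper":0.3},{"slide":[0,0,0],"yaw":0,"gripper":0.3}]' --grip_force 30

```text
time_s: 4.1
ee_pos: [0.6269, -0.1469, 0.0584]
eef_rot: [3.142, -0.0, -2.653]
force: [0.3, 0.9, 0.3]
grip_width: 0.0436
```

Call:
arm_command --increments '[{"slide":[0,0,0.008],"yaw":0,"gripper":0.3},{"slide":[0,0,0.02],"yaw":0,"gripper":0.3},{"slide":[0,0,0.04],"yaw":0,"gripper":0.3},{"slide":[0,0,0.06],"yaw":0,"gripper":0.3},{"slide":[0,0,0.08],"yaw":0,"gripper":0.3},{"slide":[0,0,0.095],"yaw":0,"gripper":0.3},{"slide":[0,0,0.105],"yaw":0,"gripper":0.3},{"slide":[0,0,0.105],"yaw":0,"gripper":0.3}]'

```text
time_s: 5.1
ee_pos: [0.6271, -0.1469, 0.1641]
eef_rot: [-3.141, 0.001, -2.653]
force: [1.2, -0.0, -1.6]
grip_width: 0.0435
```

```bash
python3 - <<'E'
from h import *
o=readout.get_obs(); print({k:np.round(o[k],4) for k in('ee_pos','eef_rot','force','grip_width')})
s=cam('scene'); cv2.imwrite('pics/lift.png',cv2.resize(s[0][160:310,190:310],None,fx=4,fy=4,interpolation=cv2.INTER_CUBIC)[:,:,::-1])
E
```

```text
{'ee_pos': array([ 0.6271, -0.1469,  0.1641]), 'eef_rot': array([-3.1409e+00,  7.0000e-04, -2.6534e+00]), 'force': array([ 1.1539, -0.0199, -1.6139]), 'grip_width': np.float64(0.0435)}
```

View pics/lift.png

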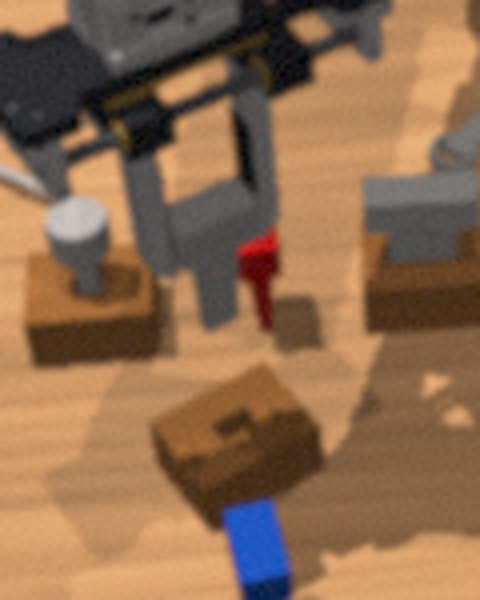

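The picture shows the key hanging upright in the jaws at (215,250) over its empty holder. Carrying it to the hub.

Call:
arm_command --increments '[{"slide":[-0.004,0.04,0],"yaw":-0.1,"gripper":0.3},{"slide":[-0.008,0.08,0],"yaw":-0.2,"gripper":0.3},{"slide":[-0.012,0.12,0],"yaw":-0.3,"gripper":0.3},{"slide":[-0.016,0.16,0],"yaw":-0.4,"gripper":0.3},{"slide":[-0.02,0.2,0],"yaw":-0.5,"gripper":0.3},{"slide":[-0.024,0.24,0],"yaw":-0.6,"gripper":0.3},{"slide":[-0.028,0.28,0],"yaw":-0.7,"gripper":0.3},{"slide":[-0.032,0.32,0],"yaw":-0.8,"gripper":0.3}]'

```text
time_s: 6.15
ee_pos: [0.5943, 0.1743, 0.1626]
eef_rot: [-3.141, -0.001, 2.826]
force: [0.5, -0.4, -2.7]
grip_width: 0.0437
```

Call:
arm_command --increments '[{"slide":[-0.002,0.04,0],"yaw":-0.1,"gripper":0.3},{"slide":[-0.004,0.07,0],"yaw":-0.212,"gripper":0.3},{"slide":[-0.0045,0.076,-0.01],"yaw":-0.212,"gripper":0.3},{"slide":[-0.0045,0.076,-0.02],"yaw":-0.212,"gripper":0.3},{"slide":[-0.0045,0.076,-0.03],"yaw":-0.212,"gripper":0.3},{"slide":[-0.0045,0.076,-0.03],"yaw":-0.212,"gripper":0.3}]'

```text
time_s: 6.9
ee_pos: [0.5902, 0.2481, 0.1323]
eef_rot: [-3.14, -0.001, 2.617]
force: [0.4, -0.2, -1.6]
grip_width: 0.044
```

```bash
python3 - <<'E'
from h import *
o=readout.get_obs(); print({k:np.round(o[k],4) for k in('time_s','ee_pos','eef_rot','force','grip_width')})
s=cam('scene');c=cam('top'); f=lambda im:cv2.resize(im,None,fx=4,fy=4,interpolation=cv2.INTER_CUBIC)
cv2.imwrite('pics/over.png',np.hstack([f(s[0][140:260,380:480]),f(c[0][115:235,165:265])])[:,:,::-1])
p=o['ee_pos']; print((proj(s,[p-[0,0,.05]])-[380,140])*4)
E
```

```text
{'time_s': np.float64(6.9), 'ee_pos': array([0.5902, 0.2481, 0.1323]), 'eef_rot': array([-3.1401e+00, -1.2000e-03,  2.6173e+00]), 'force': array([ 0.3929, -0.2189, -1.6297]), 'grip_width': np.float64(0.044)}
[[195.34830779 309.99304166]]
```

View pics/over.png

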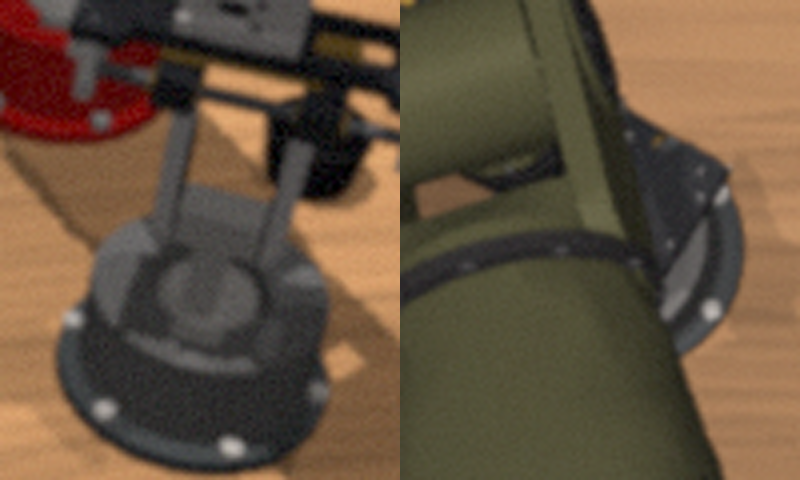

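The jaws and key are over the hub in the scene crop, and the stem blends with the shaft at (205,290). Lowering slowly while watching the force.

Call:
arm_command --increments '[{"slide":[0,0.001,-0.005],"yaw":0,"gripper":0.3},{"slide":[0,0.001,-0.01],"yaw":0,"gripper":0.3},{"slide":[0,0.001,-0.014],"yaw":0,"gripper":0.3},{"slide":[0,0.001,-0.018],"yaw":0,"gripper":0.3},{"slide":[0,0.001,-0.018],"yaw":0,"gripper":0.3}]'

```text
time_s: 7.62
ee_pos: [0.5903, 0.2501, 0.1151]
eef_rot: [-3.141, -0.0, 2.618]
force: [0.1, -0.0, -1.9]
grip_width: 0.0435
```

Call:
arm_command --increments '[{"slide":[0,0,-0.004],"yaw":0,"gripper":0.3},{"slide":[0,0,-0.008],"yaw":0,"gripper":0.3},{"slide":[0,0,-0.012],"yaw":0,"gripper":0.3},{"slide":[0,0,-0.015],"yaw":0,"gripper":0.3},{"slide":[0,0,-0.015],"yaw":0,"gripper":0.3}]'

```text
time_s: 8.25
ee_pos: [0.5903, 0.2501, 0.1001]
eef_rot: [-3.141, -0.0, 2.618]
force: [-0.1, -0.2, -1.8]
grip_width: 0.0438
```

Call:
arm_command --increments '[{"slide":[0,0,-0.003],"yaw":0,"gripper":0.3},{"slide":[0,0,-0.006],"yaw":0,"gripper":0.3},{"slide":[0,0,-0.009],"yaw":0,"gripper":0.3},{"slide":[0,0,-0.009],"yaw":0,"gripper":0.3}]'

```text
time_s: 8.75
ee_pos: [0.5904, 0.25, 0.0912]
eef_rot: [-3.141, 0.0, 2.618]
force: [1.1, -0.4, -3.4]
grip_width: 0.0438
```

Call:
arm_command --increments '[{"slide":[0,0,-0.002],"yaw":0,"gripper":0.3},{"slide":[0,0,-0.004],"yaw":0,"gripper":0.3},{"slide":[0,0,-0.004],"yaw":0,"gripper":0.3}]'

```text
time_s: 9.12
ee_pos: [0.5908, 0.2501, 0.088]
eef_rot: [3.141, 0.001, 2.618]
force: [2.2, -1.8, 3.3]
grip_width: 0.0442
```

Call:
arm_command --increments '[{"slide":[0,0,0],"yaw":0,"gripper":0.7},{"slide":[0,0,0],"yaw":0,"gripper":0.7},{"slide":[0,0,0],"yaw":0,"gripper":0.7},{"slide":[0,0,0],"yaw":0,"gripper":0.7},{"slide":[0,0,0.02],"yaw":0,"gripper":0.7},{"slide":[0,0,0.05],"yaw":0,"gripper":0.7},{"slide":[0,0,0.08],"yaw":0,"gripper":0},{"slide":[0,0,0.08],"yaw":0,"gripper":0}]'

```text
time_s: 10.12
ee_pos: [0.5914, 0.2505, 0.1712]
eef_rot: [3.137, 0.004, 2.618]
force: [-0.7, 0.1, 0.1]
grip_width: 0.0489
```

```bash
python3 - <<'E'
from h import *
o=readout.get_obs(); print({k:np.round(o[k],4) for k in('time_s','ee_pos','eef_rot','force','grip_width')})
s=cam('scene'); cv2.imwrite('pics/rel.png',cv2.resize(s[0][140:260,380:480],None,fx=5,fy=5,interpolation=cv2.INTER_CUBIC)[:,:,::-1])
E
```

```text
{'time_s': np.float64(10.125), 'ee_pos': array([0.5914, 0.2505, 0.1712]), 'eef_rot': array([3.1373, 0.0036, 2.6178]), 'force': array([-0.6737,  0.1323,  0.132 ]), 'grip_width': np.float64(0.0489)}
```

View pics/rel.png

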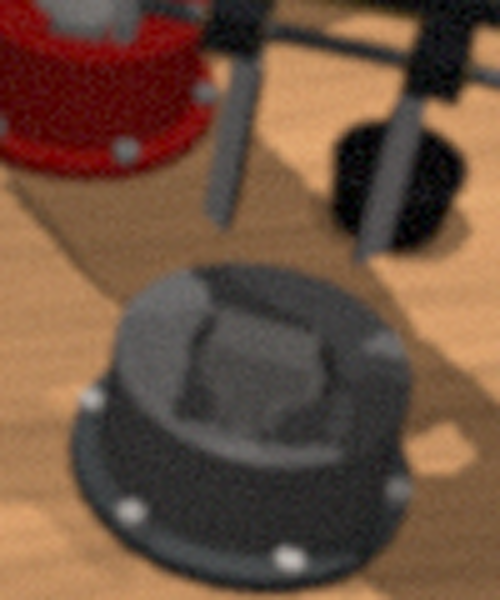

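The key stands upright in the keyway with its head raised, at (265,340) in the crop. Closing the fingers and pressing from above.

Call:
arm_command --increments '[{"slide":[0,-0.001,0],"yaw":0,"gripper":0},{"slide":[0,-0.001,0],"yaw":0,"gripper":0},{"slide":[0,-0.001,0],"yaw":0,"gripper":0},{"slide":[0,-0.001,-0.01],"yaw":0,"gripper":0},{"slide":[0,-0.001,-0.02],"yaw":0,"gripper":0},{"slide":[0,-0.001,-0.03],"yaw":0,"gripper":0},{"slide":[0,-0.001,-0.04],"yaw":0,"gripper":0},{"slide":[0,-0.001,-0.046],"yaw":0,"gripper":0}]'

```text
time_s: 11.18
ee_pos: [0.5902, 0.249, 0.1205]
eef_rot: [-3.141, -0.0, 2.618]
force: [-0.9, -0.0, 0.4]
grip_width: 0.0003
```

Call:
arm_command --increments '[{"slide":[0,0,-0.002],"yaw":0,"gripper":0},{"slide":[0,0,-0.004],"yaw":0,"gripper":0},{"slide":[0,0,-0.006],"yaw":0,"gripper":0},{"slide":[0,0,-0.008],"yaw":0,"gripper":0},{"slide":[0,0,-0.008],"yaw":0,"gripper":0}]'

```text
time_s: 11.8
ee_pos: [0.5907, 0.2493, 0.1142]
eef_rot: [3.14, 0.001, 2.618]
force: [-1.0, 0.7, 4.7]
grip_width: 0.0003
```

Call:
arm_command --increments '[{"slide":[0,0,-0.0015],"yaw":0,"gripper":0},{"slide":[0,0,-0.003],"yaw":0,"gripper":0},{"slide":[0,0,-0.0045],"yaw":0,"gripper":0},{"slide":[0,0,-0.006],"yaw":0,"gripper":0},{"slide":[0,0,-0.006],"yaw":0,"gripper":0}]'

```text
time_s: 12.42
ee_pos: [0.5912, 0.2492, 0.1087]
eef_rot: [3.14, 0.002, 2.618]
force: [1.1, -0.8, 7.2]
grip_width: 0.0007
```

Moving down steadily under about 7 N.

Call:
arm_command --increments '[{"slide":[0,0,-0.0015],"yaw":0,"gripper":0},{"slide":[0,0,-0.003],"yaw":0,"gripper":0},{"slide":[0,0,-0.0045],"yaw":0,"gripper":0},{"slide":[0,0,-0.006],"yaw":0,"gripper":0},{"slide":[0,0,-0.007],"yaw":0,"gripper":0},{"slide":[0,0,-0.007],"yaw":0,"gripper":0}]'

```text
time_s: 13.18
ee_pos: [0.5918, 0.249, 0.1023]
eef_rot: [3.139, 0.003, 2.618]
force: [4.0, -2.3, 9.5]
grip_width: 0.0003
```

Call:
arm_command --increments '[{"slide":[0,0,-0.001],"yaw":0,"gripper":0},{"slide":[0,0,-0.002],"yaw":0,"gripper":0},{"slide":[0,0,-0.003],"yaw":0,"gripper":0},{"slide":[0,0,-0.003],"yaw":0,"gripper":0}]'

```text
time_s: 13.68
ee_pos: [0.5921, 0.249, 0.0995]
eef_rot: [3.138, 0.004, 2.618]
force: [3.7, -3.0, 10.3]
grip_width: 0.0005
```

Call:
arm_command --increments '[{"slide":[0,0,-0.001],"yaw":0,"gripper":0},{"slide":[0,0,-0.002],"yaw":0,"gripper":0},{"slide":[0,0,-0.003],"yaw":0,"gripper":0},{"slide":[0,0,-0.003],"yaw":0,"gripper":0}]'

```text
time_s: 14.18
ee_pos: [0.5923, 0.2489, 0.0967]
eef_rot: [3.138, 0.004, 2.617]
force: [6.1, -3.3, 11.1]
grip_width: 0.0007
```

Call:
arm_command --increments '[{"slide":[0,0,-0.001],"yaw":0,"gripper":0},{"slide":[0,0,-0.002],"yaw":0,"gripper":0},{"slide":[0,0,-0.002],"yaw":0,"gripper":0}]'

```text
time_s: 14.55
ee_pos: [0.5924, 0.2487, 0.0961]
eef_rot: [3.138, 0.005, 2.617]
force: [-1.1, -5.8, 23.5]
grip_width: 0.0004
```

The force jumped to 23 N at z = 0.096, the expected home height. One more small push, then retreat and check.

Call:
arm_command --increments '[{"slide":[0,0,-0.0008],"yaw":0,"gripper":0},{"slide":[0,0,-0.0008],"yaw":0,"gripper":0},{"slide":[0,0,-0.0008],"yaw":0,"gripper":0}]'

```text
time_s: 14.92
ee_pos: [0.5924, 0.2487, 0.096]
eef_rot: [3.138, 0.005, 2.617]
force: [-3.1, -7.9, 30.2]
grip_width: 0.0004
```

Call:
arm_command --increments '[{"slide":[0,0,0.005],"yaw":0,"gripper":0},{"slide":[0,0,0.03],"yaw":0,"gripper":0},{"slide":[0,0,0.08],"yaw":0,"gripper":0},{"slide":[-0.02,-0.04,0.12],"yaw":0,"gripper":0},{"slide":[-0.04,-0.09,0.12],"yaw":0,"gripper":0},{"slide":[-0.07,-0.14,0.12],"yaw":0,"gripper":0},{"slide":[-0.1,-0.19,0.12],"yaw":0,"gripper":0},{"slide":[-0.1,-0.23,0.12],"yaw":0,"gripper":0}]'

```text
time_s: 15.92
ee_pos: [0.4889, 0.0177, 0.212]
eef_rot: [3.141, 0.0, 2.618]
force: [-0.2, 0.3, 0.3]
grip_width: 0.0009
```

```bash
python3 - <<'E'
from h import *
o=readout.get_obs(); print({k:np.round(o[k],4) for k in('time_s','ee_pos','force')})
s=cam('scene');c=cam('top'); f=lambda im:cv2.convertScaleAbs(cv2.resize(im,None,fx=4,fy=4,interpolation=cv2.INTER_CUBIC),alpha=1.4)
cv2.imwrite('pics/end.png',np.vstack([np.hstack([f(s[0][170:260,380:480]),f(c[0][125:215,165:265])]),cv2.resize(s[0],(800,500))[190:430]])[:,:,::-1])
# predicted head top corners at home
C=np.array([.5923,.2480,.096]);a=np.radians(-30);e=np.array([np.cos(a),np.sin(a),0]);l=np.array([-e[1],e[0],0])
Q=[C+i*.012*e+j*.022*l for i,j in((1,1),(1,-1),(-1,-1),(-1,1))]
print(((proj(s,Q)-[380,170])*4).round(),((proj(c,Q)-[165,125])*4).round())
E
```

```text
{'time_s': np.float64(15.925), 'ee_pos': array([0.4889, 0.0177, 0.212 ]), 'force': array([-0.1724,  0.2552,  0.2917])}
[[238. 200.]
 [155. 178.]
 [165. 150.]
 [246. 171.]] [[197.  98.]
 [262. 138.]
 [240. 173.]
 [175. 134.]]
```

View pics/end.png

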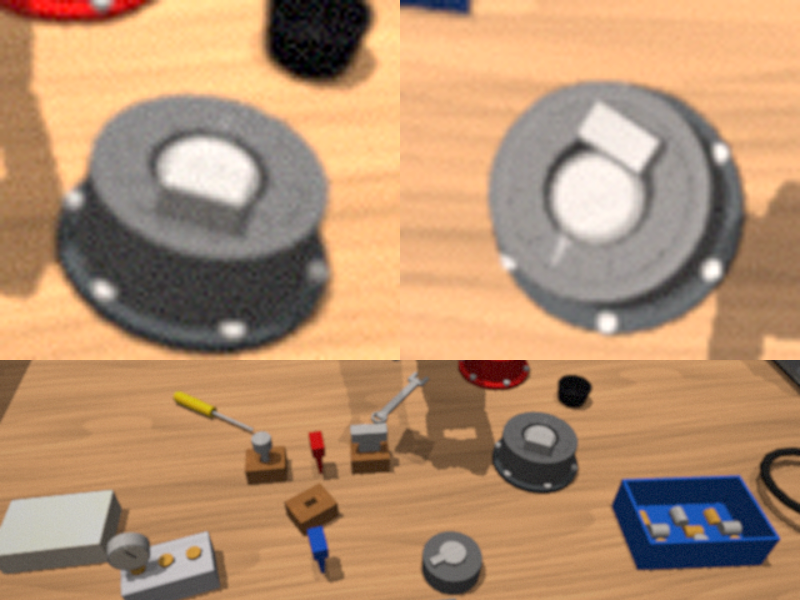

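The head's corners match the predicted home pose in the top view, its front face sits flush on the hub, and the other parts are standing. Handing in.

```bash
python3 -c "
from station import job; print(job.hand_in())"
```

```text
the job is handed in; nothing more can be done
None
```

The fitting key is in the grey hub's keyway with its head home on the face. I handed the job in at about 16 s on the robot clock, with the gripper clear of everything.

- **What I did:** I gripped the key by its head, lifted it out of its holder and started it tip down in the gap. It dropped in to about 20 mm short of home. I let go, closed the fingers and pressed it down from above with about 5 to 11 N.
- **Seating check:** The force rose to 23 N and then 30 N with the head top at z = 0.096 m, which is 72 + 24 mm as it should be.
- **Last pictures:** In the top view the head's corners lie within about 1 pixel (about 2 mm) of where they should be at home. In the scene view the head sits flush on the hub. The over-wide key and the pin stand in their holders, and the look-alikes in view are untouched.
- **Disagreement:** The scene camera was off by about 2 pixels when I compared it with the arm's own position. I took this as calibration error and it did not affect the work.

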